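# Load the capping nests by colour

## Task

Load the four capping nests for the next run: put the two red caps in the two nests with a red ring and the two white caps in the two nests with a white ring, one cap to a nest, each standing flat inside its ring with the nozzle up. Set the caps down rather than dropping them, and leave the black loupe and the timer where they are.

Things in the scene. Friction and masses are not known exactly. Their poses are not given: they have to be found in the camera images.
- red_cap_1_center (a point): one of two alike blush-red plastic screw caps, standing loose on the bench, nozzle up: knurled skirt 38 mm across from the underside to 17 mm up, then a slim nozzle 16 mm across on its axis up to 34 mm. The point is on the axis, 17 mm above the underside; z runs up through the nozzle. 20 g (may vary by a third). Can be gripped by the nozzle or by the skirt.
- red_cap_2_center (a point): one of two alike blush-red plastic screw caps, standing loose on the bench, nozzle up: knurled skirt 38 mm across from the underside to 17 mm up, then a slim nozzle 16 mm across on its axis up to 34 mm. The point is on the axis, 17 mm above the underside; z runs up through the nozzle. 20 g (may vary by a third). Can be gripped by the nozzle or by the skirt.
- white_cap_1_center (a point): one of two alike white plastic screw caps, standing loose on the bench, nozzle up: knurled skirt 38 mm across from the underside to 17 mm up, then a slim nozzle 16 mm across on its axis up to 34 mm. The point is on the axis, 17 mm above the underside; z runs up through the nozzle. 20 g (may vary by a third). Can be gripped by the nozzle or by the skirt.
- white_cap_2_center (a point): one of two alike white plastic screw caps, standing loose on the bench, nozzle up: knurled skirt 38 mm across from the underside to 17 mm up, then a slim nozzle 16 mm across on its axis up to 34 mm. The point is on the axis, 17 mm above the underside; z runs up through the nozzle. 20 g (may vary by a third). Can be gripped by the nozzle or by the skirt.
- red_nest_1_seat (a point): one of two alike capping nests with a red ring, fixed to the bench (they do not move in a run): dark round foot 74 mm across and 6 mm high; on it the red ring, 68 mm outside and 56 mm inside diameter, its rim 11 mm above the bench. The point is the centre of the flat seat inside the ring, 6 mm above the bench; z is up. A seated cap stands flat on this seat, its own point 17 mm above this one.
- red_nest_2_seat (a point): one of two alike capping nests with a red ring, fixed to the bench (they do not move in a run): dark round foot 74 mm across and 6 mm high; on it the red ring, 68 mm outside and 56 mm inside diameter, its rim 11 mm above the bench. The point is the centre of the flat seat inside the ring, 6 mm above the bench; z is up. A seated cap stands flat on this seat, its own point 17 mm above this one.
- white_nest_1_seat (a point): one of two alike capping nests with a white ring, fixed to the bench (they do not move in a run): dark round foot 74 mm across and 6 mm high; on it the white ring, 68 mm outside and 56 mm inside diameter, its rim 11 mm above the bench. The point is the centre of the flat seat inside the ring, 6 mm above the bench; z is up. A seated cap stands flat on this seat, its own point 17 mm above this one.
- white_nest_2_seat (a point): one of two alike capping nests with a white ring, fixed to the bench (they do not move in a run): dark round foot 74 mm across and 6 mm high; on it the white ring, 68 mm outside and 56 mm inside diameter, its rim 11 mm above the bench. The point is the centre of the flat seat inside the ring, 6 mm above the bench; z is up. A seated cap stands flat on this seat, its own point 17 mm above this one.
- loupe_center (a point): bystander, to be left alone: black round inspection loupe, 39 mm across and 37 mm high, standing loose among the caps. The point is its centre, half-way up; z is up.
- timer_center (a point): bystander, to be left alone: pale square digital timer, 62 x 62 x 22 mm, lying loose on the bench to the left of the caps. The point is its centre, half-way up; z is up.
Not all that is in view belongs to the job. Leave any orange look-alike of the part that bears white_cap_1_center alone.

How it is judged:
By the outcome, as a careful person would: the job done as asked, in the order asked, and still so for the second after the job is handed in, with the robot touching nothing.
It also fails if it takes over 96 s, if anything falls off the work surface, if the arm or the gripper's body presses on something with over 40 N, if the wrist force passes 120 N, or if a joint passes its speed limit or range.

## Robot

A 6-joint arm with a two-finger parallel gripper is mounted at the origin on a cart in front of the work surface, level with it; the furniture and walls round the work are solid. World frame = base frame: x ahead of the robot, y to its left, z up, the work surface at z = 0. Lengths are in m, angles in degrees, forces in N, time in s.
With the tool pointing down it reaches from about 0.25 to 0.725 m from the base axis. Payload 9.7 kg.
Tool frame: the origin (TCP) lies on the centre line of the jaws, within the pads' length; the fingertips stand 14 mm ahead of it and the grasp point (between the pads) lies 5 mm behind it; z points along the fingers, y is the line along which they close (so a half turn about z gives the same grasp; the last joint's range is limited). The gripper opens to 85 mm and grips with 20 to 120 N. Pads are 22 mm wide; open, the fingers measure 114 mm over their backs; the gripper's body (76 mm by 85 mm) begins 54 mm behind the grasp point. The pads swing forward as they close: fully open they stand 13 mm farther back than shut.
Start: joints at [-65.031, 4.979, 10.078, 95.1, 0, 90], TCP at [0.232, -0.499, 0.245] pointing down, gripper open.
Joint ranges: [-179.16, 179.16], [-48.56, 103.87], [-65.8, 70.77], [-126.05, 130.52], [-82.76, 87.17], [-180, 180]. Speed limits (degrees/s): [127.2, 127.2, 147.25, 180, 180, 180].

## Interface

Orientations are given as [roll, pitch, yaw] about the fixed x, y, z axes, in that order (R = Rz(yaw) Ry(pitch) Rx(roll)).
In Python, from workcell import bot, camera, get_calibration, ticket gives the robot as it stands. The module is installed in compiled form; this text tells all that it offers.
- The arm moves only by the tool send_rows, never from a script. Its arguments are lists of equal length, an entry for each row: "linear": the shift along the tool's x, y, z in m, a list of three; "twist": the turn, a rotation vector about the tool's x, y, z in units of 10 degrees (1.0 is 10 degrees), a list of three; "gripper": the opening in per cent of the stroke, from 0 (shut) to 100 (fully open). In form: {"linear": [[x, y, z], ...], "twist": [[wx, wy, wz], ...], "gripper": [gripper, ...]}. A call has 1 to 8 rows; each row shifts and turns the commanded pose from where the row before left it, along the tool's axes as they then stand; what a row does not reach is not made up. A row lasts 1/8 s, in which the tool goes at most 62.5 mm and 10.7 degrees, less where a joint would pass 70% of its speed; a pose out of reach is approached as far as the arm can. A call with a gripper value outside its range is refused whole. The fingers move at their own pace and stop on an object; "grip_force" is the grip in N (left out, the last holds). Time passes only in rows, so rows that do not move let the fingers close. It gives the time, the measured TCP pose, the force, the opening and the grip force at its end, in the units of the state.
- bot.get_obs(): the state, without advancing time (a new reading comes with each control period).
- camera(name): name is "side" or "top"; returns the picture (420x560x3 uint8, red, green, blue); there is no depth.
- get_calibration(name): a dict with "fx", "fy", "cx", "cy" (pixels), "origin" and "orientation" of the camera in the world. Camera axes: x right, y down, z forward; pixel columns grow to the right and rows downward; lengths in m; the calibration is good to about 2 mm. A picture is of the moment at which its call begins. get_calibration takes no time and is no camera call.
- ticket.job_done(): hands the job in; it is judged then, once.
The state is a dict: "time": time; "q": joint angles; "qd": joint speeds; "joint_efforts": joint torques, N m; "ee_pos": TCP position; "tcp_rot": TCP orientation; "wrist_force": force on the tool from outside, world axes, zero at the start; "torque": the same for the moment, N m; "opening": finger opening in m; "grasp_force": force on a finger pad.
Only numpy, scipy, OpenCV 4.12 (cv2) and the standard library are available. Lean on these libraries where they do the work, as an engineer would, in place of code of your own. Each camera call takes 0.05 s, during which the arm holds its last target. There are 200 camera calls.

## Working session

There is one attempt and no reset: what is moved stays moved. The work goes in short steps, Python scripts to look and compute and a tool call to move; the robot and the scene stay as the last step left them, time stands still between calls to the robot, and variables do not carry over. Pictures are saved under pics/ and viewed, at most 14 in all, crops included, and the job is handed in when it is done.

Besides the shell and the picture viewer there is one more tool, called after ">>>" as a command line: name --argument value ..., lists and objects as JSON in quotes. send_rows: Moves the arm, as the interface text tells. Its arguments: {"type":"object","properties":{"linear":{"type":"array"},"twist":{"type":"array"},"gripper":{"type":"array"},"grip_force":{"type":"number"}},"required":["linear","twist","gripper"]}

```bash
mkdir -p pics; python3 - <<'E'
from workcell import bot,camera,get_calibration
import cv2
o=bot.get_obs();print(o)
for n in("top","side"):
    print(n,get_calibration(n));cv2.imwrite(f"pics/{n}0.png",camera(n)[:,:,::-1])
E
```

```text
{'time': 0.0, 'q': array([-6.50292439e+01,  5.01173067e+00,  1.00344007e+01,  9.50985197e+01,
        8.23731492e-04,  9.00006689e+01]), 'qd': array([ 0.0814316 ,  0.03027876,  0.00808332,  0.13183627, -0.0494915 ,
        0.09165908]), 'joint_efforts': array([ 1.61461362e-04, -5.20385957e+01,  4.64805937e+01,  1.62647269e-02,
        7.41337999e-05, -6.46389012e-06]), 'ee_pos': array([ 0.23210358, -0.49840251,  0.24457652]), 'tcp_rot': array([-1.79924150e+02, -8.22845239e-04,  2.49700861e+01]), 'wrist_force': array([ 0.16542693,  0.05011184, -0.1486636 ]), 'torque': array([0.01412634, 0.01497546, 0.02537768]), 'grasp_force': 0.0, 'opening': 0.08519555055282985}
top {'fx': 440.92323646265424, 'fy': 440.92323646265424, 'cx': 281.7792729374303, 'cy': 210.0832122482278, 'origin': array([0.4863998 , 0.06631621, 1.18436079]), 'orientation': array([-176.90740192,   -1.51012542,  -88.54527798])}
side {'fx': 446.9682608076728, 'fy': 446.9682608076728, 'cx': 289.2908542564143, 'cy': 216.49281141083918, 'origin': array([0.24705836, 0.82198007, 0.69529416]), 'orientation': array([-127.77264573,   -1.21343403, -157.67353507])}
```

View pics/top0.png

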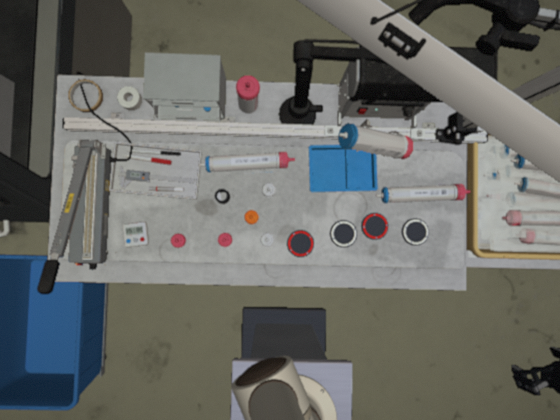

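View pics/side0.png

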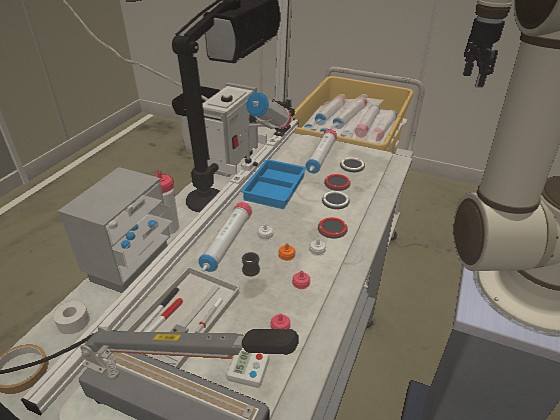

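Top view, candidates: red caps at (178,240) and (225,240), white caps at (269,189) and (267,239), the orange look-alike at (251,217) and the loupe at (222,196). Red rings are at (300,243) and (375,226), white rings at (343,234) and (415,231). The white tape roll (128,97) and the red bottle (248,90) could be mistaken for caps but are not.

```bash
cat > h.py <<'E'
import numpy as np,cv2
from scipy.spatial.transform import Rotation as R
from workcell import bot,camera,get_calibration
def ray(n,u,v,z):
    c=get_calibration(n);d=R.from_euler('xyz',c['orientation'],degrees=True).apply([(u-c['cx'])/c['fx'],(v-c['cy'])/c['fy'],1])
    o=np.array(c['origin']);return o+d*(z-o[2])/d[2]
def blob(m,u,v,r):
    s=np.zeros(m.shape,np.uint8);cv2.circle(s,(u,v),r,1,-1);m=(m&(s>0)).astype(np.uint8)
    k,l,st,ce=cv2.connectedComponentsWithStats(m);i=1+np.argmax(st[1:,4]);return ce[i],st[i]
E
python3 - <<'E'
from h import *
im=camera("top");hsv=cv2.cvtColor(im,cv2.COLOR_RGB2HSV).astype(int);H,S,V=hsv[...,0],hsv[...,1],hsv[...,2]
red=((H<6)|(H>165))&(S>90)&(V>90);dark=V<95
print("bench hsv",hsv[210:214,300],"white",hsv[189,269],hsv[239,267])
for nm,u,v in(("r1",178,240),("r2",225,240)):
    c,s=blob(red,u,v,13);p=ray("top",*c,.018);print(nm,c.round(1),s,p.round(4))
for nm,u,v in(("w1",269,189),("w2",267,239)):
    c,s=blob((V>205),u,v,10);p=ray("top",*c,.02);print(nm,c.round(1),s,p.round(4))
for nm,u,v in(("nr1",300,243),("nr2",375,226),("nw1",343,234),("nw2",415,231)):
    c,s=blob(dark&(S<90),u,v,11);p=ray("top",*c,.006);print(nm,c.round(1),s,p.round(4))
cr=im[160:275,155:440];cv2.imwrite("pics/crop1.png",cv2.resize(cr[:,:,::-1],(798,322),interpolation=cv2.INTER_CUBIC))
E
```

```text
bench hsv [[ 50   5 152]
 [ 50   5 151]
 [ 40   5 151]
 [ 45   3 149]] white [ 60   2 150] [100   5 162]
r1 [177.8 240.1] [171 234  15  13 155] [0.464  0.3081 0.018 ]
r2 [224.6 239.3] [218 233  14  14 150] [0.4692 0.1856 0.018 ]Traceback (most recent call last):
  File "<stdin>", line 8, in <module>
  File "h.py", line 9, in blob
    k,l,st,ce=cv2.connectedComponentsWithStats(m);i=1+np.argmax(st[1:,4]);return ce[i],st[i]
                                                      ~~~~~~~~~^^^^^^^^^^
    return _wrapfunc(a, 'argmax', axis=axis, out=out, **kwds)
    return bound(*args, **kwds)
ValueError: attempt to get argmax of an empty sequence
```

```bash
python3 - <<'E'
from h import *
im=camera("top");hsv=cv2.cvtColor(im,cv2.COLOR_RGB2HSV).astype(int);H,S,V=hsv[...,0],hsv[...,1],hsv[...,2]
dark=V<95
cr=im[160:275,155:440];cv2.imwrite("pics/crop1.png",cv2.resize(cr[:,:,::-1],(798,322),interpolation=cv2.INTER_CUBIC))
print(V[231:248,258:277]);print(V[181:198,260:279])
for nm,u,v in(("nr1",300,243),("nr2",375,226),("nw1",343,234),("nw2",415,231)):
    c,s=blob(dark&(S<90),u,v,11);p=ray("top",*c,.006);print(nm,c.round(1),s,p.round(4))
E
```

```text
[[156 154 154 155 153 153 153 151 151 148 148 150 152 151 150 149 148 145
  147]
 [158 157 156 157 157 153 153 148 146 147 150 150 154 151 149 148 147 147
  147]
 [160 158 160 160 161 154 152 152 154 162 161 157 152 153 153 152 150 149
  148]
 [160 161 162 163 158 153 158 165 172 176 177 168 162 162 158 155 153 151
  150]
 [163 164 163 155 157 162 171 173 176 176 178 176 174 172 165 160 157 156
  151]
 [165 164 161 151 161 174 173 169 171 175 177 177 178 176 170 162 158 156
  152]
 [168 164 161 155 170 177 174 167 161 167 175 178 180 176 170 160 157 156
  153]
 [166 163 158 164 176 177 171 159 153 159 168 175 177 172 173 165 158 156
  153]
 [165 162 153 166 177 177 166 154 155 163 165 172 177 172 174 167 160 155
  154]
 [167 162 153 165 177 178 166 157 157 162 165 173 178 174 174 166 160 157
  154]
 [167 164 151 157 173 178 171 164 159 160 170 176 178 173 172 167 163 161
  159]
 [167 166 156 152 166 178 177 171 168 170 174 172 173 174 169 164 163 162
  163]
 [166 165 163 159 162 171 178 175 173 174 172 172 172 170 164 164 163 166
  166]
 [169 168 167 162 155 161 168 171 171 169 170 1
[... 1216 characters left out ...]
65 171 174 165 157 149 149
  149]
 [148 141 135 139 155 170 174 176 179 176 171 171 172 165 155 149 146 148
  147]
 [147 144 139 129 135 153 169 176 175 175 173 169 158 150 144 143 148 148
  147]
 [147 146 145 132 127 137 150 158 162 161 163 158 145 142 146 146 147 147
  148]
 [146 147 148 146 140 141 139 144 151 149 151 153 146 147 150 150 151 151
  150]
 [144 145 147 148 148 144 144 148 154 152 149 152 154 153 154 154 152 151
  153]]
nr1 [300.1 243. ] [291 234  19  19 293] [ 0.4641 -0.0143  0.006 ]
nr2 [374.9 225.8] [366 216  19  20 288] [ 0.5154 -0.2145  0.006 ]
nw1 [343.5 233.2] [334 224  20  19 294] [ 0.4932 -0.1301  0.006 ]
nw2 [415.7 231.4] [407 222  19  20 293] [ 0.503 -0.325  0.006]
```

View pics/crop1.png

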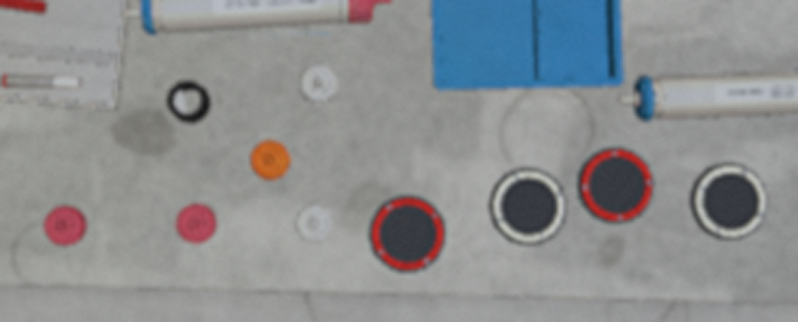

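The crop shows the orange look-alike at (251,217), clear of the white caps at (269,189) and (267,239). The dark seats and rings are clean, and the loupe sits at (222,196). All the measured spots are in reach, and the cap and nest widths match the sizes given. Next I get the white cap positions with a side-view cross-check, and level the yaw first.

```bash
python3 - <<'E'
from h import *
w1=ray("top",269,189,.018);w2=ray("top",267.3,239.3,.018);print(w1,w2)
P={"w1":w1,"w2":w2,"r1":[.464,.308,.018],"r2":[.469,.1856,.018]}
c=get_calibration("side");Rc=R.from_euler('xyz',c['orientation'],degrees=True)
im=camera("side")
for n,p in P.items():
    for z in(.0,.034):
        q=Rc.inv().apply(np.array([p[0],p[1],z])-c['origin']);u=c['cx']+c['fx']*q[0]/q[2];v=c['cy']+c['fy']*q[1]/q[2];print(n,z,round(u,1),round(v,1))
        cv2.circle(im,(int(round(u*8)),int(round(v*8))),8,(0,255,0),1,cv2.LINE_AA,3)
cv2.imwrite("pics/crop2.png",cv2.resize(im[200:350,220:370,::-1],(600,600),interpolation=cv2.INTER_NEAREST))
E
```

```text
[0.60532565 0.07252805 0.018     ] [0.47200353 0.07341869 0.018     ]
w1 0.0 263.9 233.3
w1 0.034 263.7 222.3
w2 0.0 315.7 248.4
w2 0.034 316.6 237.2
r1 0.0 278.9 323.6
r1 0.034 279.0 312.0
r2 0.0 299.4 280.8
r2 0.034 300.0 269.4
```

View pics/crop2.png

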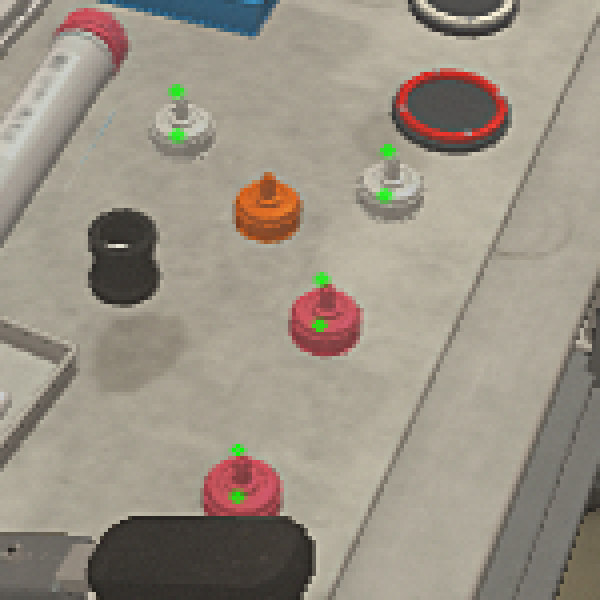

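>>> send_rows --linear '[[0, 0, 0], [0, 0, 0], [0, 0, 0], [0, 0, 0]]' --twist '[[0, 0, 0.8], [0, 0, 0.8], [0, 0, 0.9], [0, 0, 0]]' --gripper '[45, 45, 45, 45]' --grip_force 25

```text
time: 0.75
ee_pos: [0.2322, -0.4985, 0.2452]
tcp_rot: [-180.0, 0.0, 0.0]
wrist_force: [-1.0, -0.4, -0.4]
opening: 0.0387
grasp_force: 0.0
```

The side view agrees with the estimates to about 2 px (3–4 mm) with a constant offset. That is within the 11 mm finger margin, so I head for white cap 2.

>>> send_rows --linear '[[0.02, -0.0476, 0.0104], [0.02, -0.0476, 0.0104], [0.02, -0.0476, 0.0104], [0.02, -0.0476, 0.0104], [0.02, -0.0476, 0.0104], [0.02, -0.0476, 0.0104], [0.02, -0.0476, 0.0104], [0.02, -0.0476, 0.0104]]' --twist '[[0, 0, 0], [0, 0, 0], [0, 0, 0], [0, 0, 0], [0, 0, 0], [0, 0, 0], [0, 0, 0], [0, 0, 0]]' --gripper '[45, 45, 45, 45, 45, 45, 45, 45]'

```text
time: 1.75
ee_pos: [0.3928, -0.1163, 0.1619]
tcp_rot: [180.0, -0.0, 0.2]
wrist_force: [0.5, -0.5, 0.1]
opening: 0.0383
grasp_force: 0.0
```

>>> send_rows --linear '[[0.02, -0.0476, 0.0104], [0.02, -0.0476, 0.0104], [0.02, -0.0476, 0.0104], [0.02, -0.0476, 0.0104], [0, 0, 0], [0, 0, 0], [0, 0, 0]]' --twist '[[0, 0, 0], [0, 0, 0], [0, 0, 0], [0, 0, 0], [0, 0, 0], [0, 0, 0], [0, 0, 0]]' --gripper '[45, 45, 45, 45, 45, 45, 45]'

```text
time: 2.62
ee_pos: [0.473, 0.0318, 0.1215]
tcp_rot: [-178.3, -0.0, 3.0]
wrist_force: [0.3, 0.9, 0.1]
opening: 0.0385
grasp_force: 0.0
```

```bash
python3 - <<'E'
from h import *
a=camera("side")[150:300,220:400];cv2.imwrite("pics/c3.png",cv2.resize(a[:,:,::-1],(720,600),interpolation=cv2.INTER_CUBIC))
E
```

```text
(no output)
```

View pics/c3.png

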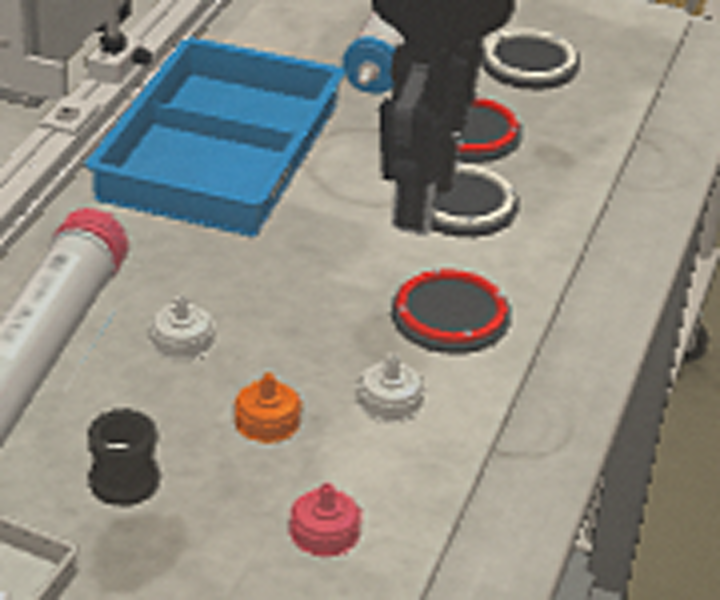

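The gripper hangs at about (415,190) in the crop, upright and short of the cap by 40 mm in y with a slight tilt. Something limited it, so I check the joints.

```bash
python3 - <<'E'
from h import *
o=bot.get_obs();print(o['q'].round(2),o['ee_pos'].round(4),o['tcp_rot'].round(2))
E
```

```text
[  2.86  -6.09 -14.59  81.48   1.72 179.9 ] [0.473  0.0318 0.1215] [-1.7828e+02 -2.0000e-02  2.9600e+00]
```

>>> send_rows --linear '[[0, -0.01, 0], [0, -0.01, 0], [0, -0.01, 0], [0, 0, 0]]' --twist '[[0, 0, 0], [0, 0, 0], [0, 0, 0], [0, 0, 0]]' --gripper '[45, 45, 45, 45]'

```text
time: 3.18
ee_pos: [0.4724, 0.0463, 0.1221]
tcp_rot: [-177.6, 0.0, 4.3]
wrist_force: [0.1, -0.1, -0.3]
opening: 0.0385
grasp_force: 0.0
```

```bash
python3 - <<'E'
from h import *
o=bot.get_obs();print(o['q'].round(2),o['ee_pos'].round(4),o['tcp_rot'].round(2))
E
```

```text
[  4.21  -5.97 -14.44  81.56   2.43 179.94] [0.4724 0.0463 0.1221] [-1.7757e+02  2.0000e-02  4.2700e+00]
```

Joint 6 sits at its 180° end, so yaw 0 does not suit this side. I'll turn to yaw 90 (jaws along x), which keeps joint 6 mid-range over the whole bench.

>>> send_rows --linear '[[0, 0, 0], [0, 0, 0], [0, 0, 0], [0, 0, 0], [0, 0, 0], [0, 0, 0], [0, 0, 0], [0, 0, 0]]' --twist '[[0, 0, -0.9], [-0.24, 0, 0], [0, 0, -1.0], [0, 0, -1.0], [0, 0, -1.0], [0, 0, -1.0], [0, 0, -1.0], [0, 0, -1.0]]' --gripper '[45, 45, 45, 45, 45, 45, 45, 45]'

```text
time: 4.18
ee_pos: [0.4725, 0.046, 0.122]
tcp_rot: [179.7, -0.2, 73.6]
wrist_force: [-0.1, 0.1, -1.0]
opening: 0.0383
grasp_force: 0.0
```

>>> send_rows --linear '[[0, 0, 0], [0, 0, 0], [0, 0, 0], [0, 0, 0]]' --twist '[[0, 0, -1.0], [0, 0, -0.7], [0, 0, 0], [0, 0, 0]]' --gripper '[45, 45, 45, 45]'

```text
time: 4.68
ee_pos: [0.4725, 0.046, 0.122]
tcp_rot: [179.7, -0.1, 90.1]
wrist_force: [0.7, -0.1, -1.3]
opening: 0.0385
grasp_force: 0.0
```

```bash
python3 - <<'E'
from h import *
o=bot.get_obs();print(o['q'].round(2),o['ee_pos'].round(4),o['tcp_rot'].round(2))
t=R.from_euler('xyz',[180,0,90],degrees=True);c=R.from_euler('xyz',o['tcp_rot'],degrees=True);print(((c.inv()*t).as_rotvec(degrees=True)/10).round(3))
E
```

```text
[ 5.540e+00 -6.330e+00 -1.475e+01  8.123e+01  4.000e-02  9.546e+01] [0.4725 0.046  0.122 ] [ 1.7966e+02 -8.0000e-02  9.0070e+01]
[ 0.034 -0.008  0.007]
```

>>> send_rows --linear '[[0.0145, 0, 0], [0.0145, 0, 0], [0, 0, 0.03], [0, 0, 0.03], [0, 0, 0.02], [0, 0, 0.006], [0, 0, 0], [0, 0, 0]]' --twist '[[0.03, 0, 0], [0, 0, 0], [0, 0, 0], [0, 0, 0], [0, 0, 0], [0, 0, 0], [0, 0, 0], [0, 0, 0]]' --gripper '[45, 45, 45, 45, 45, 45, 45, 45]'

```text
time: 5.68
ee_pos: [0.473, 0.0754, 0.037]
tcp_rot: [179.9, -0.1, 90.2]
wrist_force: [0.3, -0.7, -0.9]
opening: 0.0381
grasp_force: 0.0
```

```bash
python3 - <<'E'
from h import *
a=camera("side")[150:300,220:400];b=camera("top")[190:265,225:315]
cv2.imwrite("pics/c4.png",np.hstack([cv2.resize(x[:,:,::-1],(400,333),interpolation=cv2.INTER_CUBIC) for x in(a,b)]))
E
```

```text
(no output)
```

View pics/c4.png

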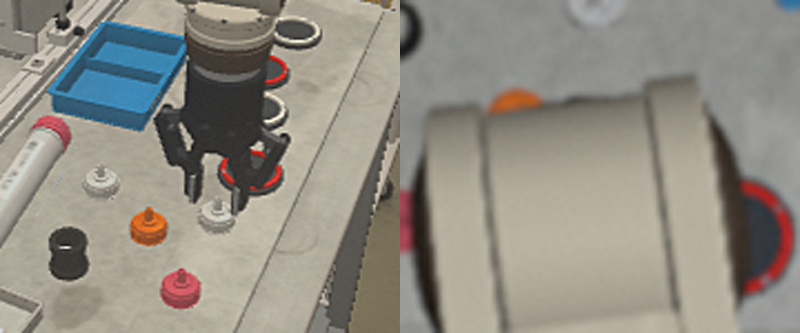

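The fingers at (195,195) and (240,205) straddle the nozzle at (217,200), midway, so I drop 2 mm more and close.

>>> send_rows --linear '[[0, 0, 0.002], [0, 0, 0], [0, 0, 0], [0, 0, 0], [0, 0, 0], [0, 0, 0]]' --twist '[[0, 0, 0], [0, 0, 0], [0, 0, 0], [0, 0, 0], [0, 0, 0], [0, 0, 0]]' --gripper '[45, 0, 0, 0, 0, 0]' --grip_force 25

```text
time: 6.52
ee_pos: [0.4725, 0.0751, 0.0342]
tcp_rot: [179.9, -0.1, 90.2]
wrist_force: [0.1, 0.3, 1.8]
opening: 0.0141
grasp_force: 24.5
```

>>> send_rows --linear '[[0, 0, -0.02], [0, 0, -0.03], [0, 0, -0.03], [-0.041, 0.0041, 0], [-0.041, 0.0041, 0], [-0.041, 0.0041, 0], [-0.041, 0.0041, 0], [-0.041, 0.0041, 0]]' --twist '[[0, 0, 0], [0, 0, 0], [0, 0, 0], [0, 0, 0], [0, 0, 0], [0, 0, 0], [0, 0, 0], [0, 0, 0]]' --gripper '[0, 0, 0, 0, 0, 0, 0, 0]'

```text
time: 7.52
ee_pos: [0.4936, -0.1312, 0.1136]
tcp_rot: [180.0, -0.1, 90.2]
wrist_force: [0.7, 0.3, 0.4]
opening: 0.0143
grasp_force: 24.4
```

>>> send_rows --linear '[[0, 0, 0], [0, 0, 0]]' --twist '[[0, 0, 0], [0, 0, 0]]' --gripper '[0, 0]'

```text
time: 7.78
ee_pos: [0.4935, -0.1297, 0.1136]
tcp_rot: [180.0, -0.1, 90.2]
wrist_force: [0.2, 1.0, -0.6]
opening: 0.0141
grasp_force: 24.4
```

```bash
python3 - <<'E'
from h import *
o=bot.get_obs();print(o['q'].round(2),o['ee_pos'].round(4),o['tcp_rot'].round(2))
a=camera("side")[120:270,240:420]
cv2.imwrite("pics/c5.png",cv2.resize(a[:,:,::-1],(540,450),interpolation=cv2.INTER_CUBIC))
E
```

```text
[-14.78  -0.98 -10.61  80.39   0.1   75.02] [ 0.4935 -0.1297  0.1136] [ 1.7999e+02 -1.0000e-01  9.0200e+01]
```

View pics/c5.png

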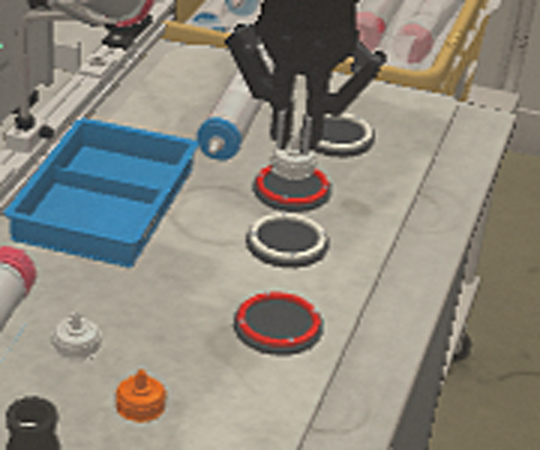

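The white cap is held upright at about (293,163), above the white nest at (288,237). I lower it to TCP z ≈ 0.0405 and release.

>>> send_rows --linear '[[0, 0, 0.03], [0, 0, 0.03], [0, 0, 0.007], [0, 0, 0.003], [0, 0, 0.0025], [0, 0, 0.0005], [0, 0, 0], [0, 0, 0]]' --twist '[[0, 0, 0], [0, 0, 0], [0, 0, 0], [0, 0, 0], [0, 0, 0], [0, 0, 0], [0, 0, 0], [0, 0, 0]]' --gripper '[0, 0, 0, 0, 0, 0, 0, 0]'

```text
time: 8.82
ee_pos: [0.4939, -0.1299, 0.0411]
tcp_rot: [179.9, -0.1, 90.2]
wrist_force: [-0.6, 0.2, -0.3]
opening: 0.0142
grasp_force: 24.5
```

>>> send_rows --linear '[[0, 0, 0.001], [0, 0, 0.0005], [0, 0, 0], [0, 0, 0]]' --twist '[[0, 0, 0], [0, 0, 0], [0, 0, 0], [0, 0, 0]]' --gripper '[0, 0, 0, 0]'

```text
time: 9.32
ee_pos: [0.4939, -0.1299, 0.0401]
tcp_rot: [179.9, -0.1, 90.2]
wrist_force: [-1.8, 1.1, 7.0]
opening: 0.0143
grasp_force: 25.1
```

Contact is felt (7 N), so I release, rise and go to white cap 1.

>>> send_rows --linear '[[0, 0, 0], [0, 0, 0], [0, 0, 0], [0, 0, 0], [0, 0, -0.02], [0, 0, -0.03], [0, 0, -0.03], [0, 0, 0]]' --twist '[[0, 0, 0], [0, 0, 0], [0, 0, 0], [0, 0, 0], [0, 0, 0], [0, 0, 0], [0, 0, 0], [0, 0, 0]]' --gripper '[45, 45, 45, 45, 45, 45, 45, 45]'

```text
time: 10.32
ee_pos: [0.4949, -0.1302, 0.1216]
tcp_rot: [179.7, -0.0, 90.2]
wrist_force: [-0.2, 0.4, -0.8]
opening: 0.0383
grasp_force: 0.0
```

>>> send_rows --linear '[[0.0408, 0.0222, 0], [0.0408, 0.0222, 0], [0.0408, 0.0222, 0], [0.0408, 0.0222, 0], [0.0408, 0.0222, 0], [0, 0, 0], [0, 0, 0]]' --twist '[[0, 0, 0], [0, 0, 0], [0, 0, 0], [0, 0, 0], [0, 0, 0], [0, 0, 0], [0, 0, 0]]' --gripper '[45, 45, 45, 45, 45, 45, 45]'

```text
time: 11.2
ee_pos: [0.6033, 0.0744, 0.1185]
tcp_rot: [-179.9, -0.1, 90.3]
wrist_force: [-0.4, 0.9, -0.5]
opening: 0.0383
grasp_force: 0.0
```

```bash
python3 - <<'E'
from h import *
o=bot.get_obs();print(o['q'].round(2),o['ee_pos'].round(4),o['tcp_rot'].round(2))
a=camera("side")[150:270,220:400];b=camera("top")[200:260,280:440]
cv2.imwrite("pics/c6.png",np.vstack([cv2.resize(x[:,:,::-1],(480,h),interpolation=cv2.INTER_CUBIC) for x,h in((a,320),(b,180))]))
E
```

```text
[7.010e+00 1.230e+01 4.280e+00 8.203e+01 6.000e-02 9.675e+01] [0.6033 0.0744 0.1185] [-1.7995e+02 -5.0000e-02  9.0260e+01]
```

View pics/c6.png

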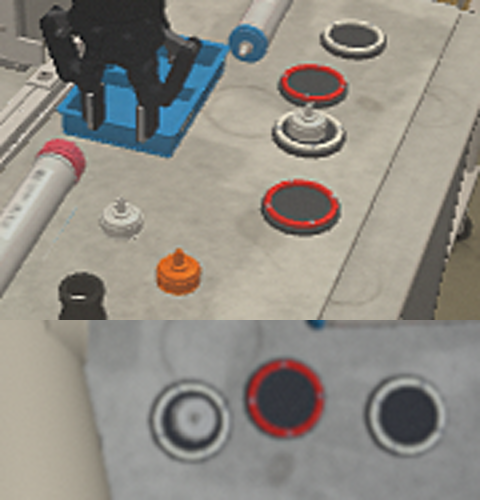

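White cap 2 stands centred in its white ring at (190,418) in the lower crop. The gripper is poised over white cap 1, so I descend and grip.

>>> send_rows --linear '[[0, 0.0015, 0.03], [0, 0, 0.03], [0, 0, 0.018], [0, 0, 0.006], [0, 0, 0], [0, 0, 0]]' --twist '[[0, 0, 0], [0, 0, 0], [0, 0, 0], [0, 0, 0], [0, 0, 0], [0, 0, 0]]' --gripper '[45, 45, 45, 45, 45, 45]'

```text
time: 12.05
ee_pos: [0.606, 0.0747, 0.0369]
tcp_rot: [179.9, -0.1, 90.2]
wrist_force: [0.2, 0.0, -0.3]
opening: 0.0386
grasp_force: 0.0
```

>>> send_rows --linear '[[0, 0, 0], [0, 0, 0], [0, 0, 0], [0, 0, 0], [0, 0, 0], [0, 0, 0]]' --twist '[[0, 0, 0], [0, 0, 0], [0, 0, 0], [0, 0, 0], [0, 0, 0], [0, 0, 0]]' --gripper '[0, 0, 0, 0, 0, 0]'

```text
time: 12.8
ee_pos: [0.6059, 0.0748, 0.0365]
tcp_rot: [179.9, -0.1, 90.2]
wrist_force: [-0.8, -0.2, 6.5]
opening: 0.0138
grasp_force: 24.5
```

>>> send_rows --linear '[[0, 0, -0.02], [0, 0, -0.03], [0, 0, -0.03], [-0.04, -0.0103, 0], [-0.04, -0.0103, 0], [-0.04, -0.0103, 0], [-0.04, -0.0103, 0], [-0.04, -0.0103, 0]]' --twist '[[0, 0, 0], [0, 0, 0], [0, 0, 0], [0, 0, 0], [0, 0, 0], [0, 0, 0], [0, 0, 0], [0, 0, 0]]' --gripper '[0, 0, 0, 0, 0, 0, 0, 0]'

```text
time: 13.8
ee_pos: [0.5543, -0.1269, 0.1166]
tcp_rot: [179.9, -0.1, 90.2]
wrist_force: [0.2, 0.0, 0.0]
opening: 0.0141
grasp_force: 24.4
```

>>> send_rows --linear '[[-0.04, -0.0103, 0], [-0.04, -0.0103, 0], [-0.04, -0.0103, 0], [-0.04, -0.0103, 0], [-0.04, -0.0103, 0], [0, 0, 0], [0, 0, 0], [0, 0, 0]]' --twist '[[0, 0, 0], [0, 0, 0], [0, 0, 0], [0, 0, 0], [0, 0, 0], [0, 0, 0], [0, 0, 0], [0, 0, 0]]' --gripper '[0, 0, 0, 0, 0, 0, 0, 0]'

```text
time: 14.8
ee_pos: [0.5043, -0.325, 0.1155]
tcp_rot: [179.9, -0.1, 90.3]
wrist_force: [0.3, 0.5, -0.6]
opening: 0.0135
grasp_force: 24.4
```

>>> send_rows --linear '[[0, -0.001, 0.03], [0, 0, 0.03], [0, 0, 0.008], [0, 0, 0.003], [0, 0, 0.001], [0, 0, 0.001], [0, 0, 0], [0, 0, 0]]' --twist '[[0, 0, 0], [0, 0, 0], [0, 0, 0], [0, 0, 0], [0, 0, 0], [0, 0, 0], [0, 0, 0], [0, 0, 0]]' --gripper '[0, 0, 0, 0, 0, 0, 0, 0]'

```text
time: 15.8
ee_pos: [0.5032, -0.326, 0.0425]
tcp_rot: [179.9, -0.1, 90.2]
wrist_force: [0.1, 0.4, 2.0]
opening: 0.0141
grasp_force: 24.6
```

>>> send_rows --linear '[[0, 0, 0.001], [0, 0, 0], [0, 0, 0]]' --twist '[[0, 0, 0], [0, 0, 0], [0, 0, 0]]' --gripper '[0, 0, 0]'

```text
time: 16.18
ee_pos: [0.5032, -0.326, 0.0424]
tcp_rot: [179.9, -0.0, 90.2]
wrist_force: [-3.5, 0.9, 8.6]
opening: 0.0138
grasp_force: 25.2
```

>>> send_rows --linear '[[0, 0, 0], [0, 0, 0], [0, 0, 0], [0, 0, 0], [0, 0, -0.02], [0, 0, -0.03], [0, 0, -0.03], [0.0466, -0.0031, 0]]' --twist '[[0, 0, 0], [0, 0, 0], [0, 0, 0], [0, 0, 0], [0, 0, 0], [0, 0, 0], [0, 0, 0], [0, 0, 0]]' --gripper '[45, 45, 45, 45, 45, 45, 45, 45]'

```text
time: 17.18
ee_pos: [0.5007, -0.2811, 0.1235]
tcp_rot: [179.7, 0.1, 90.1]
wrist_force: [0.5, 1.8, -0.9]
opening: 0.0384
grasp_force: 0.0
```

>>> send_rows --linear '[[0.0466, -0.0031, 0], [0.0466, -0.0031, 0], [0.0466, -0.0031, 0], [0.0466, -0.0031, 0], [0.0466, -0.0031, 0], [0.0466, -0.0031, 0], [0.0466, -0.0031, 0], [0.0466, -0.0031, 0]]' --twist '[[0, 0, 0], [0, 0, 0], [0, 0, 0], [0, 0, 0], [0, 0, 0], [0, 0, 0], [0, 0, 0], [0, 0, 0]]' --gripper '[45, 45, 45, 45, 45, 45, 45, 45]'

```text
time: 18.18
ee_pos: [0.4731, 0.0949, 0.1217]
tcp_rot: [179.9, -0.1, 90.2]
wrist_force: [0.4, -0.8, -0.3]
opening: 0.0386
grasp_force: 0.0
```

>>> send_rows --linear '[[0.0466, -0.0031, 0], [0.0466, -0.0031, 0], [0, 0, 0], [0, 0, 0], [0, 0, 0]]' --twist '[[0, 0, 0], [0, 0, 0], [0, 0, 0], [0, 0, 0], [0, 0, 0]]' --gripper '[45, 45, 45, 45, 45]'

```text
time: 18.8
ee_pos: [0.467, 0.1856, 0.1217]
tcp_rot: [180.0, -0.1, 90.2]
wrist_force: [0.7, -0.1, -1.4]
opening: 0.0387
grasp_force: 0.0
```

```bash
python3 - <<'E'
from h import *
o=bot.get_obs();print(o['q'].round(2),o['ee_pos'].round(4),o['tcp_rot'].round(2))
a=camera("side")[130:300,220:400];b=camera("top")[200:260,280:440]
cv2.imwrite("pics/c7.png",np.vstack([cv2.resize(x[:,:,::-1],(440,h),interpolation=cv2.INTER_CUBIC) for x,h in((a,415),(b,165))]))
E
```

```text
[ 2.165e+01 -2.220e+00 -1.092e+01  8.124e+01  4.000e-02  1.115e+02] [0.467  0.1856 0.1217] [ 1.7995e+02 -7.0000e-02  9.0150e+01]
```

View pics/c7.png

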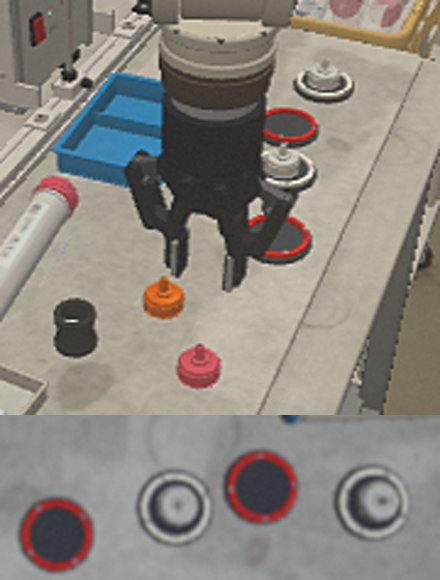

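Both white caps stand upright in their white rings, though the right one sits slightly off-centre at (380,500) against (373,502). Now red cap 2.

>>> send_rows --linear '[[0.0015, 0.0015, 0.03], [0, 0, 0.03], [0, 0, 0.018], [0, 0, 0.006], [0, 0, 0.002], [0, 0, 0], [0, 0, 0]]' --twist '[[0, 0, 0], [0, 0, 0], [0, 0, 0], [0, 0, 0], [0, 0, 0], [0, 0, 0], [0, 0, 0]]' --gripper '[45, 45, 45, 45, 45, 45, 45]'

```text
time: 19.77
ee_pos: [0.4688, 0.1884, 0.0365]
tcp_rot: [179.9, -0.1, 90.2]
wrist_force: [0.2, 0.1, -0.0]
opening: 0.0381
grasp_force: 0.0
```

>>> send_rows --linear '[[0, 0, 0], [0, 0, 0], [0, 0, 0], [0, 0, 0], [0, 0, 0], [0, 0, 0]]' --twist '[[0, 0, 0], [0, 0, 0], [0, 0, 0], [0, 0, 0], [0, 0, 0], [0, 0, 0]]' --gripper '[0, 0, 0, 0, 0, 0]'

```text
time: 20.52
ee_pos: [0.4686, 0.1883, 0.0361]
tcp_rot: [179.9, -0.1, 90.2]
wrist_force: [-0.6, 0.1, 5.2]
opening: 0.0139
grasp_force: 24.5
```

```bash
python3 - <<'E'
from h import *
V=cv2.cvtColor(camera("top"),cv2.COLOR_RGB2HSV)[...,2].astype(int)
for u,v in((343,233),(416,231)):
    c,s=blob(V>125,u,v,9);print(c.round(1),s,ray("top",*c,.024).round(4))
E
```

```text
[344.8 232.3] [339 226  13  14 140] [ 0.4955 -0.1304  0.024 ]
[418.1 230.7] [412 224  13  14 133] [ 0.5049 -0.3256  0.024 ]
```

Both white caps measure within 2–3 mm of their seat centres. Next, red cap 2 goes to red nest 1.

>>> send_rows --linear '[[0, 0, -0.02], [0, 0, -0.03], [0, 0, -0.03], [-0.0405, -0.0011, 0], [-0.0405, -0.0011, 0], [-0.0405, -0.0011, 0], [-0.0405, -0.0011, 0], [-0.0405, -0.0011, 0]]' --twist '[[0, 0, 0], [0, 0, 0], [0, 0, 0], [0, 0, 0], [0, 0, 0], [0, 0, 0], [0, 0, 0], [0, 0, 0]]' --gripper '[0, 0, 0, 0, 0, 0, 0, 0]'

```text
time: 21.58
ee_pos: [0.4633, -0.0157, 0.1151]
tcp_rot: [180.0, -0.1, 90.2]
wrist_force: [0.2, 0.1, -0.5]
opening: 0.0142
grasp_force: 24.4
```

>>> send_rows --linear '[[0, 0, 0], [0, 0, 0], [0, 0, 0]]' --twist '[[0, 0, 0], [0, 0, 0], [0, 0, 0]]' --gripper '[0, 0, 0]'

```text
time: 21.95
ee_pos: [0.4636, -0.0137, 0.1153]
tcp_rot: [180.0, -0.1, 90.3]
wrist_force: [-0.4, -0.2, -0.1]
opening: 0.0144
grasp_force: 24.4
```

>>> send_rows --linear '[[0, 0, 0.03], [0, 0, 0.03], [0, 0, 0.008], [0, 0, 0.003], [0, 0, 0.0015], [0, 0, 0.0015], [0, 0, 0], [0, 0, 0]]' --twist '[[0, 0, 0], [0, 0, 0], [0, 0, 0], [0, 0, 0], [0, 0, 0], [0, 0, 0], [0, 0, 0], [0, 0, 0]]' --gripper '[0, 0, 0, 0, 0, 0, 0, 0]'

```text
time: 22.95
ee_pos: [0.4642, -0.0143, 0.0421]
tcp_rot: [179.9, -0.1, 90.2]
wrist_force: [0.9, 0.7, 3.9]
opening: 0.0142
grasp_force: 24.7
```

>>> send_rows --linear '[[0, 0, 0.0005], [0, 0, 0], [0, 0, 0], [0, 0, 0], [0, 0, 0], [0, 0, -0.02], [0, 0, -0.03], [0, 0, -0.03]]' --twist '[[0, 0, 0], [0, 0, 0], [0, 0, 0], [0, 0, 0], [0, 0, 0], [0, 0, 0], [0, 0, 0], [0, 0, 0]]' --gripper '[0, 45, 45, 45, 45, 45, 45, 45]'

```text
time: 23.95
ee_pos: [0.4634, -0.0144, 0.1217]
tcp_rot: [180.0, -0.1, 90.2]
wrist_force: [-0.3, 0.6, -0.6]
opening: 0.0385
grasp_force: 0.0
```

>>> send_rows --linear '[[0.0463, 0, 0], [0.0463, 0, 0], [0.0463, 0, 0], [0.0463, 0, 0], [0.0463, 0, 0], [0.0463, 0, 0], [0.0463, 0, 0], [0, 0, 0]]' --twist '[[0, 0, 0], [0, 0, 0], [0, 0, 0], [0, 0, 0], [0, 0, 0], [0, 0, 0], [0, 0, 0], [0, 0, 0]]' --gripper '[45, 45, 45, 45, 45, 45, 45, 45]'

```text
time: 24.95
ee_pos: [0.4618, 0.3122, 0.1207]
tcp_rot: [180.0, -0.1, 90.4]
wrist_force: [0.5, -0.5, -0.6]
opening: 0.038
grasp_force: 0.0
```

>>> send_rows --linear '[[0, 0, 0], [0, 0, 0]]' --twist '[[0, 0, 0], [0, 0, 0]]' --gripper '[45, 45]'

```text
time: 25.2
ee_pos: [0.4624, 0.3088, 0.1214]
tcp_rot: [180.0, -0.1, 90.2]
wrist_force: [-0.6, -0.1, 0.5]
opening: 0.0383
grasp_force: 0.0
```

```bash
python3 - <<'E'
from h import *
o=bot.get_obs();print(o['q'].round(2),o['ee_pos'].round(4),o['tcp_rot'].round(2))
a=camera("side")[160:360,200:400];b=camera("top")[200:260,280:440]
cv2.imwrite("pics/c8.png",np.vstack([cv2.resize(x[:,:,::-1],(430,h),interpolation=cv2.INTER_CUBIC) for x,h in((a,430),(b,161))]))
E
```

```text
[ 3.3720e+01  5.0700e+00 -3.5100e+00  8.1340e+01  3.0000e-02  1.2355e+02] [0.4624 0.3088 0.1214] [ 1.7996e+02 -7.0000e-02  9.0170e+01]
```

View pics/c8.png

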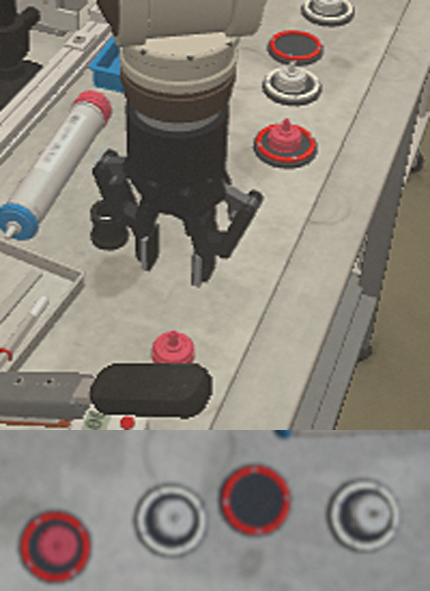

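The red cap stands centred in its red ring at (56,545), and the white ones are unchanged. The gripper is above red cap 1, with the timer and cutter well aside.

>>> send_rows --linear '[[0.0015, 0.001, 0.03], [0, 0, 0.03], [0, 0, 0.018], [0, 0, 0.006], [0, 0, 0.0015], [0, 0, 0], [0, 0, 0]]' --twist '[[0, 0, 0], [0, 0, 0], [0, 0, 0], [0, 0, 0], [0, 0, 0], [0, 0, 0], [0, 0, 0]]' --gripper '[45, 45, 45, 45, 45, 45, 45]'

```text
time: 26.18
ee_pos: [0.4638, 0.3116, 0.0367]
tcp_rot: [179.9, -0.1, 90.2]
wrist_force: [-0.1, -0.2, 0.9]
opening: 0.0386
grasp_force: 0.0
```

>>> send_rows --linear '[[0, 0, 0], [0, 0, 0], [0, 0, 0], [0, 0, 0], [0, 0, 0], [0, 0, 0]]' --twist '[[0, 0, 0], [0, 0, 0], [0, 0, 0], [0, 0, 0], [0, 0, 0], [0, 0, 0]]' --gripper '[0, 0, 0, 0, 0, 0]'

```text
time: 26.92
ee_pos: [0.4636, 0.3114, 0.0363]
tcp_rot: [179.9, -0.1, 90.2]
wrist_force: [-1.6, -0.9, 5.6]
opening: 0.0141
grasp_force: 24.5
```

>>> send_rows --linear '[[0, 0, -0.02], [0, 0, -0.03], [0, 0, -0.03], [-0.0437, 0.0043, 0], [-0.0437, 0.0043, 0], [-0.0437, 0.0043, 0], [-0.0437, 0.0043, 0], [-0.0437, 0.0043, 0]]' --twist '[[0, 0, 0], [0, 0, 0], [0, 0, 0], [0, 0, 0], [0, 0, 0], [0, 0, 0], [0, 0, 0], [0, 0, 0]]' --gripper '[0, 0, 0, 0, 0, 0, 0, 0]'

```text
time: 27.92
ee_pos: [0.4855, 0.0914, 0.1152]
tcp_rot: [180.0, -0.1, 90.2]
wrist_force: [-0.0, 0.8, -0.2]
opening: 0.0142
grasp_force: 24.4
```

>>> send_rows --linear '[[-0.0437, 0.0043, 0], [-0.0437, 0.0043, 0], [-0.0437, 0.0043, 0], [-0.0437, 0.0043, 0], [-0.0437, 0.0043, 0], [-0.0437, 0.0043, 0], [-0.0437, 0.0043, 0], [0, 0, 0]]' --twist '[[0, 0, 0], [0, 0, 0], [0, 0, 0], [0, 0, 0], [0, 0, 0], [0, 0, 0], [0, 0, 0], [0, 0, 0]]' --gripper '[0, 0, 0, 0, 0, 0, 0, 0]'

```text
time: 28.92
ee_pos: [0.5167, -0.2154, 0.1143]
tcp_rot: [-180.0, -0.1, 90.0]
wrist_force: [-0.0, 0.5, -0.7]
opening: 0.0142
grasp_force: 24.5
```

>>> send_rows --linear '[[0, 0, 0], [0, 0, 0], [0, 0, 0]]' --twist '[[0, 0, 0], [0, 0, 0], [0, 0, 0]]' --gripper '[0, 0, 0]'

```text
time: 29.3
ee_pos: [0.5171, -0.2122, 0.1153]
tcp_rot: [179.9, -0.1, 90.3]
wrist_force: [-0.6, -0.2, -0.1]
opening: 0.0141
grasp_force: 24.5
```

>>> send_rows --linear '[[-0.0005, -0.002, 0.03], [0, 0, 0.03], [0, 0, 0.008], [0, 0, 0.003], [0, 0, 0.0015], [0, 0, 0.0015], [0, 0, 0], [0, 0, 0]]' --twist '[[0, 0, 0], [0, 0, 0], [0, 0, 0], [0, 0, 0], [0, 0, 0], [0, 0, 0], [0, 0, 0], [0, 0, 0]]' --gripper '[0, 0, 0, 0, 0, 0, 0, 0]'

```text
time: 30.3
ee_pos: [0.5157, -0.2136, 0.0423]
tcp_rot: [179.9, -0.0, 90.2]
wrist_force: [-0.4, 0.7, 6.7]
opening: 0.0142
grasp_force: 24.9
```

Contact at the expected height. I release, rise and move back clear.

>>> send_rows --linear '[[0, 0, 0], [0, 0, 0], [0, 0, 0], [0, 0, 0], [0, 0, -0.02], [0, 0, -0.04], [0, 0, -0.05], [0, 0, -0.05]]' --twist '[[0, 0, 0], [0, 0, 0], [0, 0, 0], [0, 0, 0], [0, 0, 0], [0, 0, 0], [0, 0, 0], [0, 0, 0]]' --gripper '[45, 45, 45, 45, 45, 45, 45, 45]'

```text
time: 31.3
ee_pos: [0.5147, -0.2135, 0.2026]
tcp_rot: [180.0, -0.1, 90.2]
wrist_force: [0.7, -0.6, 1.1]
opening: 0.0382
grasp_force: 0.0
```

>>> send_rows --linear '[[-0.02, -0.04, 0], [-0.02, -0.04, 0], [-0.02, -0.04, 0], [-0.02, -0.04, 0], [-0.02, -0.03, 0], [-0.03, 0, 0], [-0.03, 0, 0], [0, 0, 0]]' --twist '[[0, 0, 0], [0, 0, 0], [0, 0, 0], [0, 0, 0], [0, 0, 0], [0, 0, 0], [0, 0, 0], [0, 0, 0]]' --gripper '[45, 45, 45, 45, 45, 45, 45, 45]'

```text
time: 32.3
ee_pos: [0.3252, -0.3756, 0.2003]
tcp_rot: [180.0, -0.1, 90.1]
wrist_force: [0.8, -0.2, 0.4]
opening: 0.0382
grasp_force: 0.0
```

```bash
python3 - <<'E'
from h import *
a=camera("side")[120:380,180:420];b=camera("top")[170:260,110:440]
cv2.imwrite("pics/c9.png",np.vstack([cv2.resize(x[:,:,::-1],(480,h),interpolation=cv2.INTER_CUBIC) for x,h in((a,465),(b,131))]))
E
```

```text
(no output)
```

View pics/c9.png

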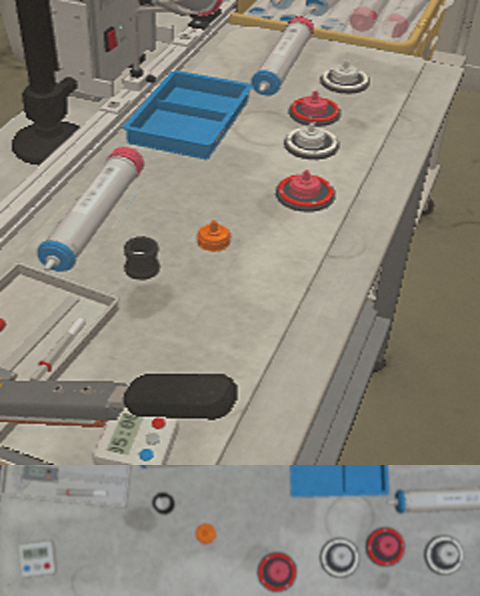

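All four caps stand nozzle up inside their matching rings: red at (277,572) and (385,547), white at (340,558) and (444,555). The loupe, the timer and the orange cap have not moved, so I hand in.

```bash
python3 -c "
from workcell import ticket;print(ticket.job_done())"
```

```text
the job is handed in; nothing more can be done
None
```

The job is handed in after about 32 s: both red caps and both white caps stand nozzle up in matching-ring nests, and the loupe, timer and orange cap look unmoved in the last pictures.

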